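# Close the storage jars

### The job

The washed storage jars are dry: close all four with their cork-bottomed wooden lids, each on the jar it fits, seated so that the disc lies flat on the rim. Lower the lids into place rather than dropping them, leave the jars standing where they are, and do not knock the two shakers over or push them about.

Things in the scene. Friction and masses are not known exactly. Their poses are not given: they have to be found in the camera images.
- jar_small: the smallest open storage jar: loose round dark-brown stoneware pot, bare clay foot, 64 mm across and 82 mm tall, wall 7 mm, round mouth 48 mm across at the top. Origin: centre of the underside, z up, so its rim lies 82 mm above the origin
- jar_medium: the second smallest open storage jar: loose round dark-brown stoneware pot, bare clay foot, 78 mm across and 98 mm tall, wall 7 mm, round mouth 62 mm across at the top. Origin: centre of the underside, z up, so its rim lies 98 mm above the origin
- jar_large: the second largest open storage jar: loose round dark-brown stoneware pot, bare clay foot, 92 mm across and 114 mm tall, wall 7 mm, round mouth 76 mm across at the top. Origin: centre of the underside, z up, so its rim lies 114 mm above the origin
- jar_largest: the largest open storage jar: loose round dark-brown stoneware pot, bare clay foot, 106 mm across and 130 mm tall, wall 7 mm, round mouth 90 mm across at the top. Origin: centre of the underside, z up, so its rim lies 130 mm above the origin
- lid_small: the smallest lid: wooden disc 60 mm across, 8 mm thick; below it a tapered cork 14 mm deep (32 mm across at the bottom, 43 at the top); on top a round knob 24 mm across, 30 high. Stands on its cork. Origin: centre of the cork's underside, z up; disc 14 to 22 mm, knob 22 to 52 mm above it. Closed, the disc lies on the smallest jar's rim, the lid's origin 68 mm above the jar's
- lid_medium: the second smallest lid: wooden disc 74 mm across, 8 mm thick; below it a tapered cork 14 mm deep (46 mm across at the bottom, 57 at the top); on top a round knob 24 mm across, 30 high. Stands on its cork. Origin: centre of the cork's underside, z up; disc 14 to 22 mm, knob 22 to 52 mm above it. Closed, the disc lies on the second smallest jar's rim, the lid's origin 84 mm above the jar's
- lid_large: the second largest lid: wooden disc 88 mm across, 8 mm thick; below it a tapered cork 14 mm deep (60 mm across at the bottom, 71 at the top); on top a round knob 24 mm across, 30 high. Stands on its cork. Origin: centre of the cork's underside, z up; disc 14 to 22 mm, knob 22 to 52 mm above it. Closed, the disc lies on the second largest jar's rim, the lid's origin 100 mm above the jar's
- lid_largest: the largest lid: wooden disc 102 mm across, 8 mm thick; below it a tapered cork 14 mm deep (74 mm across at the bottom, 85 at the top); on top a round knob 24 mm across, 30 high. Stands on its cork. Origin: centre of the cork's underside, z up; disc 14 to 22 mm, knob 22 to 52 mm above it. Closed, the disc lies on the largest jar's rim, the lid's origin 116 mm above the jar's
- salt_shaker: a glass shaker with a grey cap standing among the jars, 44 mm across, 90 mm tall, loose: a bystander. Origin: centre of the underside, z up
- pepper_shaker: a glass shaker with a grey cap standing among the jars, 44 mm across, 90 mm tall, loose: a bystander. Origin: centre of the underside, z up
Mind the look-alikes: they are no part of the job. Leave any blue look-alike of the lid_large alone.

How it is judged:
By the outcome, as a careful person would: the job done as asked, in the order asked, and still so for the second after the job is handed in, with the robot touching nothing.
It also fails if it takes over 112 s, if anything falls off the work surface, if the arm or the gripper's body presses on something with over 40 N, if the wrist force passes 120 N, or if a joint passes its speed limit or range.

### The arm

A 6-joint arm with a two-finger parallel gripper is mounted at the origin on the work surface; the furniture and walls round the work are solid. World frame = base frame: x ahead of the robot, y to its left, z up, the work surface at z = 0. Lengths are in mm, angles in rad, forces in N, time in s.
With the tool pointing down it reaches from about 300 to 775 mm from the base axis. Payload 14.6 kg.
Tool frame: the origin (TCP) lies at the centre of the arm's flange, where the gripper is bolted on; the fingertips stand 199 mm ahead of it and the grasp point (between the pads) lies 180 mm ahead of it; z points along the fingers, y is the line along which they close (so a half turn about z gives the same grasp; the last joint's range is limited). The gripper opens to 94 mm and grips with 3 to 60 N. Pads are 16 mm wide; open, the fingers measure 119 mm over their backs; the gripper's body (75 mm by 177 mm) begins 78 mm behind the grasp point.
Start: joints at [1.14, 0.3, 1.521, -0, 1.321, -0.067], TCP at [195.703, 513.995, 404.646] pointing down, gripper open.
Joint ranges: [-3.03, 3.03], [-0.79, 2.21], [0.23, 2.52], [-1.04, 4.18], [0, 3.07], [-2.55, 2.55]. Speed limits (rad/s): [2.22, 2.22, 2.57, 3.14, 3.14, 3.14].

### API

Orientations are given as [roll, pitch, yaw] about the fixed x, y, z axes, in that order (R = Rz(yaw) Ry(pitch) Rx(roll)).
In Python, from cell import manip, optics, workorder gives the robot as it stands.
- The arm moves only by the tool step_arm, never from a script. Its argument "increments" is a list that holds one entry, the list of rows, each a list of 7 numbers: the turn, a rotation vector about the tool's x, y, z as a fraction of full scale, then the shift along the tool's x, y, z as a fraction of full scale, then the closure, from -1 (fully open) to 1 (shut). In form: [[[wx, wy, wz, tx, ty, tz, fingers], ...]]. A call has 1 to 5 rows; each row shifts and turns the commanded pose from where the row before left it, along the tool's axes as they then stand; what a row does not reach is not made up. Full scale, the value 1, is 40 mm for a shift and 45 degrees for a turn. A row lasts 1/10 s, in which the tool goes at most 50 mm and 8.59 degrees, less where a joint would pass 70% of its speed; a pose out of reach is approached as far as the arm can. A call with a number of a shift or a turn outside -1 to 1 is refused whole. A call with a gripper value outside its range is refused whole. The fingers move at their own pace and stop on an object; "newtons" is the grip in N (left out, the last holds). Time passes only in rows, so rows that do not move let the fingers close. It gives the time, the measured TCP pose, the force, the opening and the grip force at its end, in the units of the state.
- manip.read_state(): the state, without advancing time (a new reading comes with each control period).
- optics.camera(name): name is "side" or "top" or "wrist"; returns a dict with "frame" (420x560x3 uint8, red, green, blue), "range_z" (420x560 float32, mm along the optical axis (not along the pixel's ray), 0 where there is no reading), "mtx" (3x3 intrinsics, pixels), "cam_to_world" (4x4, takes a point from camera to world coordinates). Camera axes: x right, y down, z forward; pixel columns grow to the right and rows downward; lengths in mm; the calibration is good to about 2 mm. A picture is of the moment at which its call begins.
- workorder.sign_off(): hands the job in; it is judged then, once.
The state is a dict: "clock": time; "joints": joint angles; "qd": joint speeds; "effort": joint torques, N m; "eef_pos": TCP position; "eef_rot": TCP orientation; "wrist_force": force on the tool from outside, world axes, zero at the start; "moment": the same for the moment, N m; "finger_gap": finger opening in mm; "finger_force": force on a finger pad.
Only numpy, scipy, OpenCV 4.12 (cv2) and the standard library are available. Lean on these libraries where they do the work, as an engineer would, in place of code of your own. Each camera call takes 0.05 s, during which the arm holds its last target. There are 200 camera calls.

## Working session

There is one attempt and no reset: what is moved stays moved. The work goes in short steps, Python scripts to look and compute and a tool call to move; the robot and the scene stay as the last step left them, time stands still between calls to the robot, and variables do not carry over. Pictures are saved under pics/ and viewed, at most 14 in all, crops included, and the job is handed in when it is done.

Besides the shell and the picture viewer there is one more tool, called after "Call:" as name(argument=value, ...), one argument or row to a line, values as JSON. step_arm: Moves the arm, as the interface text tells. Its arguments: {"type":"object","properties":{"increments":{"type":"array","items":{"type":"array","items":{"type":"array","items":{"type":"number"}}}},"newtons":{"type":"number"}},"required":["increments"]}

```bash
mkdir -p pics; ls; python3 - <<'E'
from cell import manip, optics
import cv2,numpy as np
print(manip.read_state())
ims=[]
for n in("top","side"):
    c=optics.camera(n); np.savez(f"{n}.npz",**c); cv2.imwrite(f"pics/{n}0.png",c["frame"][:,:,::-1]); print(n,c["mtx"],c["cam_to_world"])
E
```

```text
pics
{'clock': 0.0, 'joints': array([ 1.14042732e+00,  3.00482036e-01,  1.52155396e+00, -9.06817332e-06,
        1.32068898e+00, -6.65775377e-02]), 'qd': array([5.00168528e-04, 1.96121470e-03, 3.91379183e-04, 7.32990109e-04,
       1.31003754e-03, 7.87795373e-05]), 'effort': array([ 1.56479786e-03, -5.31807089e+01, -3.52749074e+01,  7.09227752e-02,
        2.42579577e-02, -6.85188456e-05]), 'eef_pos': array([195.68283296, 513.98626673, 404.09167289]), 'eef_rot': array([-3.14046226e+00, -6.65673271e-05,  2.77780340e+00]), 'wrist_force': array([-0.01224375, -0.26419312,  1.04988482]), 'moment': array([-0.02128523, -0.00644992,  0.01198369]), 'finger_force': 0.0, 'finger_gap': 93.57332641185003}
top [[498.79849151   0.         288.8201446 ]
 [  0.         498.79849151 214.35765806]
 [  0.           0.           1.        ]] [[ 1.79260564e-02 -9.90135749e-01  1.38959907e-01  2.95060551e+02]
 [-9.99812302e-01 -1.67299754e-02  9.77076805e-03 -1.85064330e+01]
 [-7.34959093e-03 -1.39108976e-01 -9.90249805e-01  1.54642038e+03]
 [ 0.00000000e+00  0.00000000e+00  0.00000000e+00  1.00000000e+00]]
side [[497.17791238   0.         275.35493272]
 [  0.         497.17791238 203.62044623]
 [  0.           0.           1.        ]] [[ 9.65396250e-01 -1.43802185e-01  2.17556916e-01  2.07703792e+02]
 [-2.60745062e-01 -5.47283575e-01  7.95294098e-01 -1.09852634e+03]
 [ 4.70029741e-03 -8.24500831e-01 -5.65841220e-01  8.34039539e+02]
 [ 0.00000000e+00  0.00000000e+00  0.00000000e+00  1.00000000e+00]]
```

View pics/top0.png

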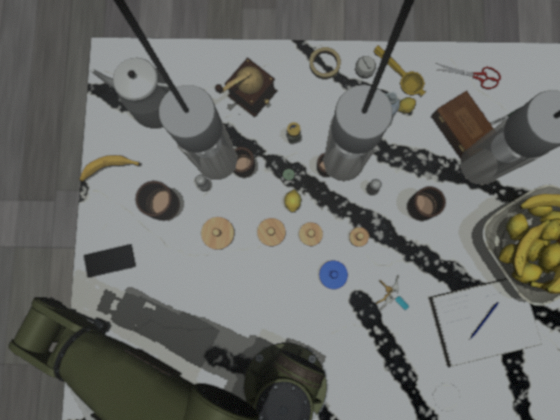

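View pics/side0.png

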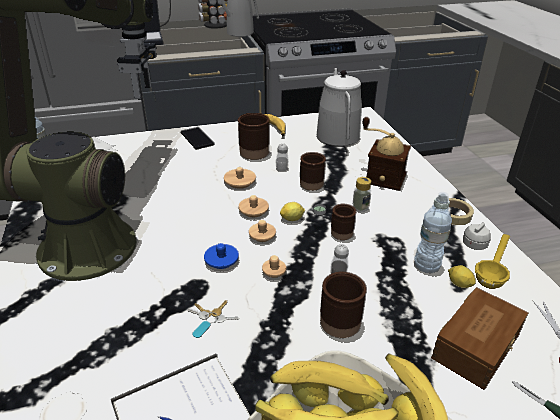

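The top view shows lids at (218,233), (271,232), (311,234) and (359,237), jars at (157,200), (243,162), (325,163) and (427,203), and shakers at (203,182) and (374,186). Hanging lamps partly cover the two middle jars. The side view shows all of them clearly, with the blue lid at (221,257).

```bash
cat > h.py <<'E'
import numpy as np,cv2
def cloud(c):
    d=c["range_z"];v,u=np.indices(d.shape);K=c["mtx"];T=c["cam_to_world"]
    p=np.stack([(u-K[0,2])/K[0,0]*d,(v-K[1,2])/K[1,1]*d,d],-1)
    w=p@T[:3,:3].T+T[:3,3]; w[d==0]=np.nan; return w
def ray(c,u,v,z):
    K=c["mtx"];T=c["cam_to_world"];r=T[:3,:3]@np.array([(u-K[0,2])/K[0,0],(v-K[1,2])/K[1,1],1]);o=T[:3,3]
    return (o+r*(z-o[2])/r[2])[:2]
E
python3 - <<'E'
from h import *
for n in("top","side"):
    c=dict(np.load(n+".npz"));w=cloud(c);f=c["frame"];hsv=cv2.cvtColor(f,cv2.COLOR_RGB2HSV)
    m=(hsv[...,0]<20)&(hsv[...,1]>70)&(hsv[...,2]>120)   # wood
    dk=(f.max(-1)<90)&(w[...,2]>15)
    reg=(w[...,0]>250)&(w[...,0]<750)&(abs(w[...,1])<420)&(w[...,2]>6)&(w[...,2]<180)
    for name,mm in(("wood",m),("dark",dk),("all",np.ones_like(m))):
        k,l,s,ce=cv2.connectedComponentsWithStats((mm&reg).astype(np.uint8))
        for i in range(1,k):
            if s[i,4]<60:continue
            p=w[l==i];print(n,name,s[i].tolist(),ce[i].round(),"min",np.nanmin(p,0).round(),"max",np.nanmax(p,0).round(),"med",np.nanmedian(p,0).round(1))
c=dict(np.load("top.npz"));w=cloud(c)
print("lamps",[w[y,x].round() for x,y in((190,105),(215,160),(360,120),(345,165),(540,110))])
E
```

```text
top wood [203, 218, 29, 31, 576] [217. 233.] min [401. 173.  10.] max [495. 260.  59.] med [447.9 214.1  21.2]
top wood [258, 219, 27, 26, 474] [272. 231.] min [416.  10.  13.] max [495.  91.  55.] med [455.6  46.7  21.5]
top wood [302, 223, 20, 22, 246] [312. 232.] min [ 418. -103.   12.] max [484. -45.  52.] med [455.6 -78.7  22.1]
top wood [351, 228, 18, 18, 178] [360. 237.] min [ 418. -248.   12.] max [ 471. -195.   55.] med [ 444.1 -222.6   21.5]
top dark [287, 133, 13, 11, 97] [293. 138.] min [736. -31.  16.] max [750.   6.  99.] med [741.3 -12.5  60.2]
top dark [233, 147, 22, 31, 337] [245. 162.] min [622. 105.  16.] max [700. 170. 106.] med [657.4 133.1  77. ]
top dark [317, 154, 12, 23, 116] [321. 167.] min [ 629. -122.   20.] max [687. -86.  87.] med [642.5 -98.1  69.7]
top dark [198, 179, 12, 12, 86] [205. 185.] min [579. 245.  19.] max [612. 275.  89.] med [588.4 253.1  50.2]
top dark [142, 181, 38, 39, 602] [163. 201.] min [482. 337.  16.] max [586. 420. 136.] med [532.5 362.1  94.3]
top dark [366, 183, 13, 12, 88] [371. 189.] min [ 575. -273.   24.] max [ 604. -240.   8
[... 3708 characters left out ...]
208.] min [622. -21.   6.] max [659.  25.  18.] med [641.2   6.2  10.3]
side all [249, 220, 27, 21, 421] [262. 231.] min [ 416. -109.   13.] max [488. -33.  54.] med [449.  -78.9  23.1]
side all [204, 243, 35, 26, 679] [221. 255.] min [ 286. -187.    7.] max [372. -95.  57.] med [ 327.  -149.1   22.9]
side all [320, 244, 46, 83, 1458] [341. 279.] min [ 497. -420.    8.] max [ 617. -250.  118.] med [ 569.2 -376.4   79.8]
side all [262, 255, 25, 22, 384] [274. 267.] min [ 416. -249.   15.] max [ 474. -191.   56.] med [ 442.4 -226.5   23.4]
lamps [array([ 443.,   70., 1144.]), array([ 419.,   63., 1052.]), array([ 431.,  -72., 1147.]), array([ 415.,  -69., 1056.]), array([ 444., -224., 1142.])]
```

```bash
python3 - <<'E'
from h import *
from scipy.optimize import least_squares
C={n:dict(np.load(n+".npz")) for n in("top","side")};W={n:cloud(C[n]) for n in C}
# jars: rim ring annulus points (outer edge rim): median-of-ring via fit with fixed mean radius
for nm,x,y,h,R in(("largest",536,383,130,53),("medium",661,139,98,39),("small",662,-118,82,32),("large",545,-400,114,46)):
  for n in W:
    w=W[n];m=(abs(w[...,2]-h)<6)&(np.hypot(w[...,0]-x,w[...,1]-y)<75)
    p=w[m][:,:2]
    if len(p)<8: print(nm,n,len(p));continue
    r=least_squares(lambda q:np.hypot(*(p-q).T)-(R-3.5),[x,y],loss="soft_l1",f_scale=2)
    res=np.hypot(*(p-r.x).T);print(nm,n,len(p),r.x.round(1),"rad",np.percentile(res,[5,50,95]).round(1),"z",np.median(w[m][:,2]).round(1))
for nm,x,y,R in(("largest",447,215,51),("medium?",455,51,44),("small?",450,-70,37),("s",442,-217,30)):
  for n in W:
    w=W[n];b=np.hypot(w[...,0]-x,w[...,1]-y)<65
    d=w[b&(abs(w[...,2]-22)<4)][:,:2];k=w[b&(w[...,2]>46)&(w[...,2]<62)][:,:2]
    print("lid",nm,n,"disc mid",((d.min(0)+d.max(0))/2).round(1),"ext",np.ptp(d,axis=0).round(),"knob",len(k),k.mean(0).round(1))
for nm,x,y in(("salt",598,255),("pepper",595,-265)):
  for n in W:
    w=W[n];b=(np.hypot(w[...,0]-x,w[...,1]-y)<45)&(w[...,2]>75)&(w[...,2]<100);print(nm,n,w[b].mean(0).round(1))
from cell import manip,optics
c=optics.camera("wrist");cv2.imwrite("pics/wrist0.png",c["frame"][:,:,::-1]);print(c["mtx"],c["cam_to_world"])
E
```

```text
largest top 276 [534.7 389.5] rad [45.2 48.8 52.3] z 128.4
largest side 194 [536.7 387. ] rad [43.1 48.9 54.1] z 129.4
medium top 126 [661.3 144.6] rad [30.9 35.2 39.1] z 96.7
medium side 162 [663.3 141.9] rad [29.7 35.3 40.3] z 97.0
small top 59 [ 661.3 -115.9] rad [23.9 28.5 31.3] z 80.1
small side 174 [ 663.1 -117.6] rad [23.1 28.1 32.1] z 80.8
large top 245 [ 541.  -411.3] rad [37.7 41.9 45.6] z 113.7
large side 466 [ 542.5 -414.4] rad [37.9 41.9 45.6] z 113.5
lid largest top disc mid [448.  216.6] ext [ 99. 100.] knob 38 [448.3 217. ]
lid largest side disc mid [450.8 216.4] ext [101. 102.] knob 33 [449.  212.6]
lid medium? top disc mid [454.8  52.1] ext [84. 84.] knob 39 [454.   51.4]
lid medium? side disc mid [456.2  49.6] ext [86. 89.] knob 40 [456.2  47.1]
lid small? top disc mid [450.9 -71.1] ext [71. 71.] knob 40 [449.6 -70.2]
lid small? side disc mid [452.1 -70.9] ext [73. 76.] knob 48 [451.3 -75. ]
lid s top disc mid [ 442.8 -218.3] ext [56. 59.] knob 44 [ 443.4 -217.5]
lid s side disc mid [ 445.  -219.6] ext [59. 58.] knob 57 [ 444.9 -221.9]
salt top [600.6 264.4  83.8]
salt side [601.3 258.2  83.7]
pepper top [ 595.9 -259.8   84.8]
pepper side [ 596.1 -268.8   84.1]
[[293.6737906    0.         279.76020744]
 [  0.         293.6737906  206.55544789]
 [  0.           0.           1.        ]] [[ 3.57538257e-01  9.00395502e-01  2.47899848e-01  1.23947926e+02]
 [ 9.33897627e-01 -3.44350031e-01 -9.62199484e-02  5.40909858e+02]
 [-1.27168830e-03  2.65915392e-01 -9.63995533e-01  3.83750652e+02]
 [ 0.00000000e+00  0.00000000e+00  0.00000000e+00  1.00000000e+00]]
```

View pics/wrist0.png

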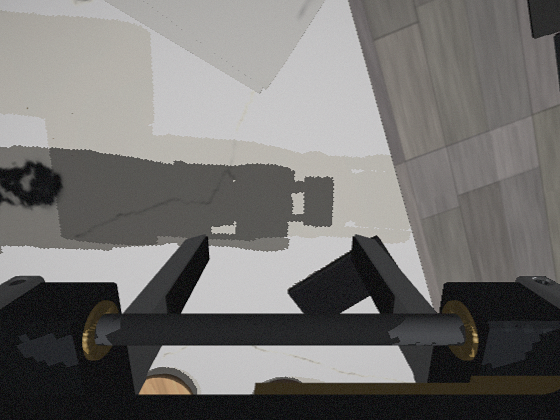

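The wrist view shows the open fingers at about (180,320) and (390,320), with a lid edge at (165,385). Positions so far:

| Size | Jar (x, y) | Lid (x, y) |
|---|---|---|
| Largest | (535.7, 388.3) | (449, 216.5) |
| Large | (541.8, -412.9) | (455.5, 51) |
| Medium | (662.3, 143.3) | (451.5, -71) |
| Small | (662.2, -116.8) | (444, -219) |

I'll turn the tool to yaw π first, then go over the largest lid.

Call:
step_arm(
  increments=[
    [[0,0,-0.154,0,0,0,-1],[0,0,-0.154,0,0,0,-1],[0,0,-0.155,0,0,0,-1],[0,0,0,0,0,0,-1]],
  ],
  newtons=25,
)

```text
clock: 0.55
eef_pos: [195.7, 514.0, 404.4]
eef_rot: [-3.141, -0.0, -3.14]
wrist_force: [-0.8, -1.3, -0.1]
finger_gap: 93.8
finger_force: 0.0
```

Call:
step_arm(
  increments=[
    [[0,0,0,-0.633,-0.744,0,-1],[0,0,0,-0.633,-0.744,0,-1],[0,0,0,-0.633,-0.744,0,-1],[0,0,0,-0.633,-0.744,0,-1],[0,0,0,-0.633,-0.744,0,-1]],
  ],
)

```text
clock: 1.05
eef_pos: [323.0, 363.8, 404.7]
eef_rot: [3.142, 0.0, 3.137]
wrist_force: [0.0, 0.3, 0.6]
finger_gap: 94.2
finger_force: 0.0
```

Call:
step_arm(
  increments=[
    [[0,0,0,-0.633,-0.744,0,-1],[0,0,0,-0.633,-0.744,0,-1],[0,0,0,-0.633,-0.744,0,-1],[0,0,0,-0.633,-0.744,0,-1],[0,0,0,-0.633,-0.744,0,-1]],
  ],
)

```text
clock: 1.55
eef_pos: [449.6, 214.9, 404.7]
eef_rot: [3.142, 0.0, 3.137]
wrist_force: [0.8, 1.3, -0.4]
finger_gap: 94.0
finger_force: 0.0
```

Call:
step_arm(
  increments=[
    [[0,0,0,0,0,0,-1],[0,0,0,0,0,0,-1],[0,0,0,0,0,0,-1]],
  ],
)

```text
clock: 1.85
eef_pos: [448.4, 216.9, 404.6]
eef_rot: [3.142, -0.0, 3.14]
wrist_force: [0.3, -0.4, -0.5]
finger_gap: 93.9
finger_force: 0.0
```

Call:
step_arm(
  increments=[
    [[0,0,0,0,0,0.8,-1],[0,0,0,0,0,0.8,-1],[0,0,0,0,0,0.8,-1],[0,0,0,0,0,0.6,-0.3],[0,0,0,0,0,0.5,-0.3]],
  ],
)

```text
clock: 2.35
eef_pos: [448.0, 217.3, 263.4]
eef_rot: [-3.141, -0.001, -3.141]
wrist_force: [0.6, 0.0, 0.6]
finger_gap: 81.8
finger_force: 0.0
```

```bash
python3 - <<'E'
from h import *
from cell import manip,optics
c=optics.camera("wrist");w=cloud(c);cv2.imwrite("pics/wrist1.png",c["frame"][:,:,::-1])
f=c["frame"];hsv=cv2.cvtColor(f,cv2.COLOR_RGB2HSV);m=(hsv[...,0]<25)&(hsv[...,1]>70)&(hsv[...,2]>90)
b=m&(np.hypot(w[...,0]-449,w[...,1]-216)<60)
d=w[b&(abs(w[...,2]-22)<4)];k=w[b&(w[...,2]>49)&(w[...,2]<56)]
print(manip.read_state()["eef_pos"],d.min(0),d.max(0),len(k),k.min(0),k.max(0),k.mean(0))
E
```

```text
[447.43880747 217.06030484 260.71064556] [400.95208287 166.63125265  18.42543942] [501.86031071 265.15154229  23.91096044] 209 [442.12866555 209.67375506  49.87432629] [457.98711067 224.34706129  53.19145318] [448.88908581 217.48655274  51.50537166]
```

View pics/wrist1.png

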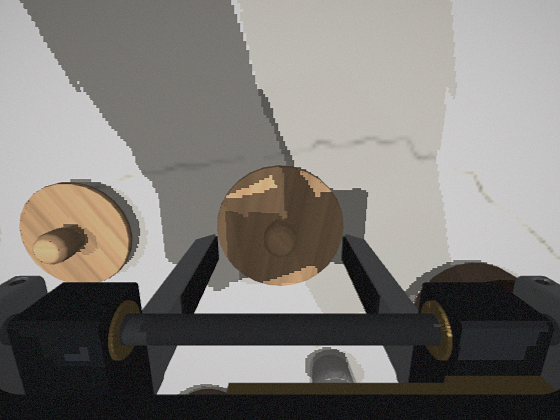

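The wrist view has the lid disc centred at (280,225) and its knob at (281,237) between the fingers. The knob is about 2 mm ahead in x, so I'll correct that, lower and close.

Call:
step_arm(
  increments=[
    [[0,0,0,-0.05,0,0.45,-0.3],[0,0,0,0,0,0.43,-0.3],[0,0,0,0,0,0,1],[0,0,0,0,0,0,1],[0,0,0,0,0,0,1]],
  ],
)

```text
clock: 2.9
eef_pos: [450.9, 216.8, 230.6]
eef_rot: [3.141, 0.001, -3.141]
wrist_force: [-0.7, 0.6, 0.6]
finger_gap: 40.7
finger_force: 0.0
```

Call:
step_arm(
  increments=[
    [[0,0,0,0,0,0,1],[0,0,0,0,0,0,1],[0,0,0,0,0,0,1],[0,0,0,0,0,0,1],[0,0,0,0,0,0,1]],
  ],
)

```text
clock: 3.4
eef_pos: [451.0, 216.4, 230.0]
eef_rot: [3.141, 0.001, 3.141]
wrist_force: [-1.7, -0.0, 6.6]
finger_gap: 23.9
finger_force: 25.0
```

Call:
step_arm(
  increments=[
    [[0,0,0,0,0,-0.4,1],[0,0,0,0,0,-0.9,1],[0,0,0,0,0,-1,1],[0,0,0,0,0,-1,1],[0,0,0,0,0,-1,1]],
  ],
)

```text
clock: 3.9
eef_pos: [450.5, 216.2, 403.1]
eef_rot: [-3.141, -0.0, 3.141]
wrist_force: [0.8, 0.1, -2.3]
finger_gap: 23.4
finger_force: 25.0
```

Call:
step_arm(
  increments=[
    [[0,0,0,-0.3,0.6,0,1],[0,0,0,-0.5,1,0,1],[0,0,0,-0.5,1,0,1],[0,0,0,-0.5,1,0,1],[0,0,0,-0.34,0.7,0,1]],
  ],
)

```text
clock: 4.4
eef_pos: [537.0, 390.5, 400.7]
eef_rot: [-3.141, -0.001, -3.141]
wrist_force: [0.2, -0.0, -1.1]
finger_gap: 23.7
finger_force: 25.0
```

Call:
step_arm(
  increments=[
    [[0,0,0,0,0,0.8,1],[0,0,0,0,0,0.7,1],[0,0,0,0,0,0,1],[0,0,0,0,0,0,1],[0,0,0,0,0,0,1]],
  ],
)

```text
clock: 4.9
eef_pos: [536.5, 388.2, 341.7]
eef_rot: [-3.142, 0.0, 3.141]
wrist_force: [1.0, 0.6, -0.1]
finger_gap: 23.6
finger_force: 41.0
```

```bash
cat > look.py <<'E'
import sys
from h import *
from cell import manip,optics
tag,hand=sys.argv[1],int(sys.argv[2])
s=manip.read_state();print(s["eef_pos"].round(1),s["eef_rot"].round(3),s["wrist_force"].round(1),s["finger_gap"].round(1))
P=s["eef_pos"]
for n in("wrist","side"):
    c=optics.camera(n);w=cloud(c);f=c["frame"];cv2.imwrite(f"pics/{tag}_{n}.png",f[:,:,::-1])
    hsv=cv2.cvtColor(f,cv2.COLOR_RGB2HSV);m=(hsv[...,0]<25)&(hsv[...,1]>70)&(hsv[...,2]>60)
    b=m&(np.hypot(w[...,0]-P[0],w[...,1]-P[1])<62)&(w[...,2]>P[2]-225)&(w[...,2]<P[2]-165)
    d=w[b]
    if len(d): 
        print(n,len(d),"z hist",np.histogram(d[:,2],12)[0],d[:,2].min().round(1),d[:,2].max().round(1)); 
        q=d[abs(d[:,2]-np.median(d[:,2]))<5];print("  disc mid",((q.min(0)+q.max(0))/2).round(1),"ext",np.ptp(q,axis=0).round(1))
E
python3 look.py a 1
```

```text
Traceback (most recent call last):
  File "look.py", line 5, in <module>
    s=manip.read_state();print(s["eef_pos"].round(1),s["eef_rot"].round(3),s["wrist_force"].round(1),s["finger_gap"].round(1))
                                                                                                     ^^^^^^^^^^^^^^^^^^^^^
AttributeError: 'float' object has no attribute 'round'
```

```bash
sed -i 's/,s\["finger_gap"\].round(1)//' look.py; python3 look.py a 1
```

```text
[536.5 388.2 341.7] [-3.142  0.     3.141] [ 1.   0.6 -0.1]
wrist 13381 z hist [  151     0    30 10668  1071     3     7    80    86   101   290   894] 127.3 173.6
  disc mid [536.5 387.6 141.8] ext [101.3  99.4   9.4]
side 310 z hist [ 10   4  13  95 160  20   1   2   1   1   0   3] 129.2 169.5
  disc mid [535.2 384.5 143.1] ext [ 98.7 106.1   9.6]
```

View pics/a_side.png

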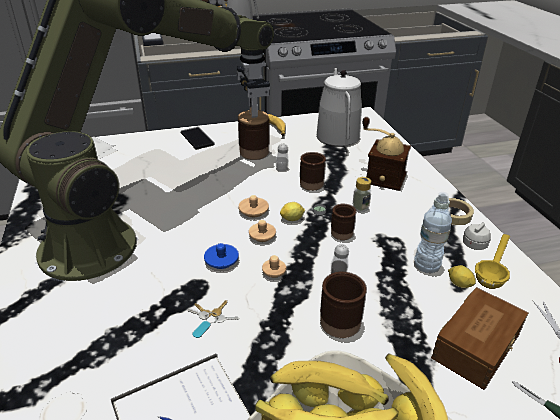

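The side view shows the largest lid in the gripper on the left jar at (253,115), with everything else standing. I lowered it further than planned, so I'll check the seat.

```bash
cat > plane.py <<'E'
# python3 plane.py x y r zdisc : disc-top plane, knob top, in wrist camera
import sys
from h import *
from cell import manip,optics
x,y,r,z=map(float,sys.argv[1:5])
s=manip.read_state();print(s["eef_pos"].round(1),s["wrist_force"].round(1),s["finger_force"])
c=optics.camera("wrist");w=cloud(c);rr=np.hypot(w[...,0]-x,w[...,1]-y)
d=w[(rr>16)&(rr<r-4)&(abs(w[...,2]-z)<12)]
for _ in range(4):
    A=np.c_[d[:,:2]-[x,y],np.ones(len(d))];k=np.linalg.lstsq(A,d[:,2],rcond=None)[0];e=d[:,2]-A@k;d=d[abs(e)<max(1.5,2*np.std(e))]
print(len(d),"slopes deg",np.degrees(k[:2]).round(2),"z",k[2].round(2),"std",e.std().round(2))
o=w[(rr<r+3)&(abs(w[...,2]-z)<5)];print("disc mid",((o.min(0)+o.max(0))/2).round(1),np.ptp(o,axis=0).round(1))
kn=w[rr<8];print("knob z pct",np.nanpercentile(kn[:,2],[5,50,95]).round(1))
t=w[(rr>r+20)&(rr<250)&(abs(w[...,2])<6)];print("table z",np.median(t[:,2]).round(2) if len(t) else None)
E
python3 plane.py 536 387.8 51 140
```

```text
[536.5 388.2 341.9] [-0.5 -0.3 -0.6] 41.00012719631195
9438 slopes deg [-0.03  0.05] z 142.07 std 0.57
disc mid [536.5 387.6 140.6] [101.2 101.3   8.6]
knob z pct [171.1 172.  173. ]
table z -0.46
```

View pics/a_wrist.png

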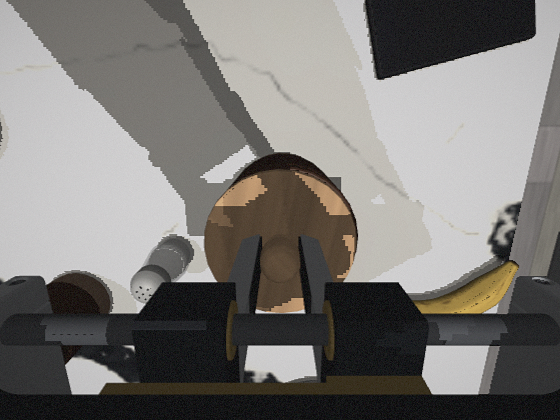

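The disc is flat and at z = 142, 4 mm above seated. The lid slid up against the fingertips during the fast lift and is still hanging free. I'll lower it gently and use smoother lifts from here.

Call:
step_arm(
  increments=[
    [[0,0,0,0,0,0.03,1],[0,0,0,0,0,0.03,1],[0,0,0,0,0,0.03,1],[0,0,0,0,0,0,1]],
  ],
)

```text
clock: 5.45
eef_pos: [536.5, 388.3, 337.6]
eef_rot: [-3.141, -0.0, 3.141]
wrist_force: [0.6, -0.1, -1.0]
finger_gap: 23.2
finger_force: 41.0
```

```bash
python3 plane.py 536 387.8 51 138
```

```text
[536.5 388.3 337.6] [ 0.6 -0.1 -1. ] 40.99950964562595
9417 slopes deg [-0.1   0.04] z 137.76 std 0.58
disc mid [536.4 387.6 138. ] [101.6 101.2   9.9]
knob z pct [166.8 167.8 168.6]
table z -0.47
```

Call:
step_arm(
  increments=[
    [[0,0,0,0,0,0.015,1],[0,0,0,0,0,0,1]],
  ],
)

```text
clock: 5.7
eef_pos: [536.5, 388.4, 337.3]
eef_rot: [3.141, 0.0, 3.141]
wrist_force: [-0.1, -0.1, -0.9]
finger_gap: 23.8
finger_force: 41.1
```

Call:
step_arm(
  increments=[
    [[0,0,0,0,0,0,-0.2],[0,0,0,0,0,0,-0.2],[0,0,0,0,0,0,-0.2],[0,0,0,0,0,-0.05,-0.2],[0,0,0,0,0,-0.1,-0.2]],
  ],
)

```text
clock: 6.2
eef_pos: [536.5, 388.3, 343.0]
eef_rot: [-3.141, -0.001, 3.141]
wrist_force: [0.6, 0.2, 0.2]
finger_gap: 56.0
finger_force: 0.0
```

Call:
step_arm(
  increments=[
    [[0,0,0,0,0,-0.3,-0.2],[0,0,0,0,0,-0.5,-0.2],[0,0,0,0,0,-0.5,-0.2],[0,0,0,0,0,-0.15,-0.2],[0,0,0,0,0,0,-0.2]],
  ],
)

```text
clock: 6.7
eef_pos: [536.4, 388.3, 402.4]
eef_rot: [3.141, 0.002, 3.141]
wrist_force: [0.6, -0.5, 0.0]
finger_gap: 56.4
finger_force: 0.0
```

```bash
python3 plane.py 536 387.8 51 138
```

```text
[536.4 388.3 402.4] [ 0.6 -0.5  0. ] 0.0
7322 slopes deg [-0.04 -0.03] z 137.47 std 0.61
disc mid [536.5 387.4 136.5] [100.9 101.2   6.9]
knob z pct [166.3 167.4 168.6]
table z -0.47
```

Largest lid is seated flat. Next is the large lid at (455.5, 51).

Call:
step_arm(
  increments=[
    [[0,0,0,0.12,-0.5,0,-0.2],[0,0,0,0.2,-0.9,0,-0.2],[0,0,0,0.22,-0.95,0,-0.2],[0,0,0,0.24,-0.95,0,-0.2],[0,0,0,0.24,-0.95,0,-0.2]],
  ],
)

```text
clock: 7.25
eef_pos: [494.9, 216.9, 400.1]
eef_rot: [-3.141, -0.002, -3.142]
wrist_force: [0.2, 0.5, -0.1]
finger_gap: 56.5
finger_force: 0.0
```

Call:
step_arm(
  increments=[
    [[0,0,0,0.24,-0.95,0,-0.2],[0,0,0,0.24,-0.95,0.2,-0.2],[0,0,0,0.24,-0.95,0.4,-0.2],[0,0,0,0.2,-0.93,0.5,-0.2],[0,0,0,0.08,-0.4,0.8,-0.2]],
  ],
)

```text
clock: 7.75
eef_pos: [454.8, 49.0, 324.9]
eef_rot: [-3.141, 0.001, 3.14]
wrist_force: [0.2, 0.6, 0.5]
finger_gap: 56.6
finger_force: 0.0
```

Call:
step_arm(
  increments=[
    [[0,0,0,0,0,0.7,-0.2],[0,0,0,0,0,0.5,-0.2],[0,0,0,0,0,0.3,-0.2],[0,0,0,0,0,0.1,-0.2],[0,0,0,0,0,0,-0.2]],
  ],
)

```text
clock: 8.25
eef_pos: [455.7, 51.3, 261.1]
eef_rot: [-3.142, -0.001, -3.142]
wrist_force: [-0.7, 0.2, -0.2]
finger_gap: 56.4
finger_force: 0.0
```

```bash
python3 plane.py 455.5 51 44 22
```

```text
[455.7  51.3 261.1] [-0.7  0.2 -0.2] 0.0
5913 slopes deg [-0.04  0.  ] z 21.52 std 0.6
disc mid [457.   50.3  21.5] [87.4 87.   8.6]
knob z pct [49.  51.4 52.4]
table z -0.46
```

Call:
step_arm(
  increments=[
    [[0,0,0,-0.025,-0.025,0.3,-0.2],[0,0,0,0,0,0.4,-0.2],[0,0,0,0,0,0.22,-0.2],[0,0,0,0,0,0,0.3],[0,0,0,0,0,0,1]],
  ],
  newtons=45,
)

```text
clock: 8.8
eef_pos: [456.8, 50.2, 224.6]
eef_rot: [3.142, 0.0, 3.141]
wrist_force: [0.4, -0.3, -0.7]
finger_gap: 43.6
finger_force: 0.0
```

Call:
step_arm(
  increments=[
    [[0,0,0,0,0,0,1],[0,0,0,0,0,0,1],[0,0,0,0,0,0,1],[0,0,0,0,0,0,1],[0,0,0,0,0,0,1]],
  ],
)

```text
clock: 9.3
eef_pos: [456.8, 50.2, 224.9]
eef_rot: [3.142, 0.001, 3.141]
wrist_force: [-1.4, 0.0, 5.3]
finger_gap: 23.4
finger_force: 45.0
```

Call:
step_arm(
  increments=[
    [[0,0,0,0,0,-0.1,1],[0,0,0,0,0,-0.3,1],[0,0,0,0,0,-0.5,1],[0,0,0,0,0,-0.6,1],[0,0,0,0,0,-0.7,1]],
  ],
)

```text
clock: 9.8
eef_pos: [456.4, 50.1, 313.8]
eef_rot: [-3.141, -0.001, 3.141]
wrist_force: [0.4, 0.0, -1.7]
finger_gap: 23.2
finger_force: 45.0
```

Call:
step_arm(
  increments=[
    [[0,0,0,0,0,-0.7,1],[0,0,0,0,0,-0.6,1],[0,0,0,0,0,-0.4,1],[0,0,0,0,0,-0.2,1],[0,0,0,0,0,-0.1,1]],
  ],
)

```text
clock: 10.3
eef_pos: [456.5, 50.1, 393.2]
eef_rot: [-3.142, 0.001, 3.141]
wrist_force: [0.1, 0.2, -1.5]
finger_gap: 23.3
finger_force: 45.0
```

```bash
python3 plane.py 456.7 50.3 44 186
```

```text
[456.5  50.1 393.2] [ 0.1  0.2 -1.5] 44.999679923057556
5857 slopes deg [-0.04 -0.05] z 189.87 std 0.58
disc mid [456.3  49.2 187.1] [86.7 87.8  7.9]
knob z pct [218.9 219.9 220.8]
table z -0.47
```

Call:
step_arm(
  increments=[
    [[0,0,0,-0.07,-0.4,0,1],[0,0,0,-0.15,-0.8,0,1],[0,0,0,-0.18,-1,0,1],[0,0,0,-0.18,-1,0,1],[0,0,0,-0.18,-1,0,1]],
  ],
)

```text
clock: 10.85
eef_pos: [487.0, -119.4, 391.6]
eef_rot: [3.141, -0.001, -3.142]
wrist_force: [0.7, 0.4, -0.6]
finger_gap: 23.0
finger_force: 45.0
```

Call:
step_arm(
  increments=[
    [[0,0,0,-0.19,-1,0,1],[0,0,0,-0.19,-1,0,1],[0,0,0,-0.19,-1,0,1],[0,0,0,-0.19,-1,0,1],[0,0,0,-0.19,-1,0,1]],
  ],
)

```text
clock: 11.35
eef_pos: [525.0, -319.6, 391.3]
eef_rot: [3.141, -0.001, 3.141]
wrist_force: [-0.9, 0.8, -0.5]
finger_gap: 23.1
finger_force: 45.0
```

Call:
step_arm(
  increments=[
    [[0,0,0,-0.19,-1,0,1],[0,0,0,-0.15,-0.8,0,1],[0,0,0,-0.07,-0.4,0,1],[0,0,0,-0.02,-0.16,0,1],[0,0,0,0,0,0,1]],
  ],
)

```text
clock: 11.85
eef_pos: [542.1, -412.6, 391.2]
eef_rot: [3.14, -0.001, 3.141]
wrist_force: [0.1, 0.1, -1.0]
finger_gap: 22.9
finger_force: 45.0
```

```bash
python3 plane.py 541.8 -412.8 44 190; cat > jar.py <<'E'
# rim centre from near: python3 jar.py x y h R
import sys
from h import *
from cell import manip,optics
from scipy.optimize import least_squares
x,y,h,R=map(float,sys.argv[1:5])
for n in("wrist","side","top"):
    c=optics.camera(n);w=cloud(c);m=(abs(w[...,2]-h)<4)&(np.hypot(w[...,0]-x,w[...,1]-y)<R+12);p=w[m][:,:2]
    if len(p)<20: print(n,len(p));continue
    q=least_squares(lambda q:np.hypot(*(p-q).T)-(R-3.5),[x,y],loss="soft_l1",f_scale=2).x;a=np.arctan2(*(p-q).T[::-1])
    print(n,len(p),q.round(1),"rad",np.percentile(np.hypot(*(p-q).T),[5,50,95]).round(1),"octants",np.histogram(a,8,(-np.pi,np.pi))[0])
E
python3 jar.py 541.8 -412.8 114 46
```

```text
[ 542.1 -412.6  391.2] [ 0.1  0.1 -1. ] 44.99967277050018
5873 slopes deg [-0.17  0.06] z 187.8 std 0.58
disc mid [ 541.7 -413.2  190. ] [86.7 86.1  9.9]
knob z pct [216.9 217.8 218.7]
table z -0.46
wrist 808 [ 543.7 -413.9] rad [39.1 42.7 45.4] octants [301 115   0   0   0   0  85 307]
side 342 [ 542.9 -414. ] rad [38.4 42.3 45.6] octants [53 60 51 43 44  2 46 43]
top 18
```

Call:
step_arm(
  increments=[
    [[0,0,0,-0.02,-0.015,0.2,1],[0,0,0,0,0,0.4,1],[0,0,0,0,0,0.4,1],[0,0,0,0,0,0.3,1],[0,0,0,0,0,0.15,1]],
  ],
)

```text
clock: 12.55
eef_pos: [542.9, -412.6, 333.0]
eef_rot: [3.141, -0.001, -3.141]
wrist_force: [0.1, 0.3, -0.9]
finger_gap: 23.5
finger_force: 45.0
```

Call:
step_arm(
  increments=[
    [[0,0,0,0,0,0.1,1],[0,0,0,0,0,0.05,1],[0,0,0,0,0,0.03,1],[0,0,0,0,0,0,1]],
  ],
)

```text
clock: 12.95
eef_pos: [543.0, -412.9, 327.6]
eef_rot: [-3.141, 0.0, 3.141]
wrist_force: [-0.7, -0.2, -0.2]
finger_gap: 23.3
finger_force: 45.0
```

```bash
python3 plane.py 543 -413.4 44 122
```

```text
[ 543.  -412.9  327.6] [-0.7 -0.2 -0.2] 44.99968349933624
5907 slopes deg [-0.05 -0.03] z 124.13 std 0.58
disc mid [ 542.8 -413.5  122.4] [86.8 86.8  9.1]
knob z pct [153.2 154.1 155.1]
table z -0.46
```

Call:
step_arm(
  increments=[
    [[0,0,0,0,0,0.03,1],[0,0,0,0,0,0.03,1],[0,0,0,0,0,0.01,1],[0,0,0,0,0,0,1]],
  ],
)

```text
clock: 13.4
eef_pos: [542.9, -412.9, 324.9]
eef_rot: [-3.141, 0.0, 3.141]
wrist_force: [-0.5, 0.9, 3.9]
finger_gap: 23.3
finger_force: 45.0
```

Call:
step_arm(
  increments=[
    [[0,0,0,0,0,0,-0.2],[0,0,0,0,0,0,-0.2],[0,0,0,0,0,0,-0.2],[0,0,0,0,0,-0.05,-0.2],[0,0,0,0,0,-0.1,-0.2]],
  ],
)

```text
clock: 13.9
eef_pos: [542.9, -412.9, 330.3]
eef_rot: [3.141, -0.0, 3.141]
wrist_force: [-0.5, -0.2, -0.1]
finger_gap: 55.8
finger_force: 0.0
```

Call:
step_arm(
  increments=[
    [[0,0,0,0,0,-0.4,-0.2],[0,0,0,0,0,-0.6,-0.2],[0,0,0,0,0,-0.5,-0.2],[0,0,0,0,0,-0.2,-0.2],[0,0,0,0,0,0,-0.2]],
  ],
)

```text
clock: 14.4
eef_pos: [542.9, -412.8, 400.2]
eef_rot: [-3.14, 0.002, 3.141]
wrist_force: [-0.2, -0.3, -0.3]
finger_gap: 56.1
finger_force: 0.0
```

```bash
python3 plane.py 543 -413.4 44 122
```

```text
[ 542.9 -412.8  400.2] [-0.2 -0.3 -0.3] 0.0
4595 slopes deg [-0.03  0.01] z 121.46 std 0.61
disc mid [ 543.1 -413.8  120.6] [87.8 87.1  7.2]
knob z pct [150.4 151.4 152.5]
table z -0.47
```

Call:
step_arm(
  increments=[
    [[0,0,0,0.25,0.5,0,-0.2],[0,0,0,0.48,0.95,0,-0.2],[0,0,0,0.48,0.95,0,-0.2],[0,0,0,0.48,0.95,0.1,-0.2],[0,0,0,0.48,0.9,0.3,-0.2]],
  ],
)

```text
clock: 14.95
eef_pos: [455.1, -241.3, 381.9]
eef_rot: [-3.142, 0.0, 3.141]
wrist_force: [1.0, -0.0, 0.4]
finger_gap: 56.0
finger_force: 0.0
```

Call:
step_arm(
  increments=[
    [[0,0,0,0.3,0.6,0.6,-0.2],[0,0,0,0,0,0.9,-0.2],[0,0,0,0,0,0.8,-0.2],[0,0,0,0,0,0.5,-0.2],[0,0,0,0,0,0.25,-0.2]],
  ],
)

```text
clock: 15.45
eef_pos: [443.6, -218.5, 258.0]
eef_rot: [3.14, -0.003, 3.141]
wrist_force: [-0.9, -0.8, 0.5]
finger_gap: 56.6
finger_force: 0.0
```

Call:
step_arm(
  increments=[
    [[0,0,0,0,0,0,-0.2],[0,0,0,0,0,0,-0.2]],
  ],
)

```text
clock: 15.65
eef_pos: [444.3, -219.0, 261.0]
eef_rot: [-3.141, 0.0, 3.141]
wrist_force: [-0.2, 0.4, 0.7]
finger_gap: 56.1
finger_force: 0.0
```

```bash
python3 plane.py 444 -219 30 22
```

```text
[ 444.3 -219.   261. ] [-0.2  0.4  0.7] 0.0
1656 slopes deg [-0.06  0.02] z 21.51 std 0.59
disc mid [ 445.4 -219.6   21.8] [58.6 59.2  9.2]
knob z pct [23.  51.4 52.6]
table z -0.45
```

Call:
step_arm(
  increments=[
    [[0,0,0,-0.025,-0.015,0.3,-0.2],[0,0,0,0,0,0.4,-0.2],[0,0,0,0,0,0.2,-0.2],[0,0,0,0,0,0,0.3],[0,0,0,0,0,0,1]],
  ],
)

```text
clock: 16.2
eef_pos: [445.3, -219.5, 224.7]
eef_rot: [-3.142, 0.0, 3.141]
wrist_force: [0.2, -0.1, 0.3]
finger_gap: 43.8
finger_force: 0.0
```

Call:
step_arm(
  increments=[
    [[0,0,0,0,0,0,1],[0,0,0,0,0,0,1],[0,0,0,0,0,0,1],[0,0,0,0,0,0,1],[0,0,0,0,0,0,1]],
  ],
)

```text
clock: 16.7
eef_pos: [445.3, -219.5, 224.8]
eef_rot: [-3.141, 0.001, 3.141]
wrist_force: [-1.2, -1.0, 5.7]
finger_gap: 23.4
finger_force: 45.0
```

Call:
step_arm(
  increments=[
    [[0,0,0,0,0,-0.1,1],[0,0,0,0,0,-0.3,1],[0,0,0,0,0,-0.6,1],[0,0,0,0,0,-0.7,1],[0,0,0,0,0,-0.7,1]],
  ],
)

```text
clock: 17.2
eef_pos: [445.0, -219.3, 322.2]
eef_rot: [-3.142, -0.0, 3.141]
wrist_force: [-0.1, 0.1, -1.1]
finger_gap: 23.1
finger_force: 45.0
```

Call:
step_arm(
  increments=[
    [[0,0,0,-0.2,0.1,-0.5,1],[0,0,0,-0.5,0.24,-0.3,1],[0,0,0,-0.85,0.4,-0.1,1],[0,0,0,-0.9,0.42,0,1],[0,0,0,-0.9,0.42,0,1]],
  ],
)

```text
clock: 17.7
eef_pos: [580.3, -155.4, 357.7]
eef_rot: [-3.141, 0.001, 3.141]
wrist_force: [-0.3, -0.4, 0.1]
finger_gap: 23.1
finger_force: 45.0
```

Call:
step_arm(
  increments=[
    [[0,0,0,-0.9,0.42,0,1],[0,0,0,-0.7,0.33,0,1],[0,0,0,-0.35,0.17,0,1],[0,0,0,-0.13,0.07,0,1],[0,0,0,0,0,0,1]],
  ],
)

```text
clock: 18.2
eef_pos: [662.4, -116.5, 356.6]
eef_rot: [3.142, -0.0, -3.141]
wrist_force: [-0.9, -0.5, -0.3]
finger_gap: 23.2
finger_force: 45.0
```

```bash
python3 plane.py 662.2 -117 30 154;python3 jar.py 662.2 -116.8 82 32
```

```text
[ 662.4 -116.5  356.6] [-0.9 -0.5 -0.3] 44.99836206436157
1241 slopes deg [0.09 0.23] z 153.27 std 0.56
disc mid [ 662.5 -117.3  154. ] [59.3 59.   9.9]
knob z pct [  6.  183.  184.2]
table z -0.47
wrist 718 [ 664.1 -117. ] rad [25.1 28.6 31.4] octants [198 146   0   0   0   3 170 201]
side 150 [ 663.  -117.6] rad [23.9 28.2 31.8] octants [19 23 17 15 18 20 24 14]
top 0
```

Call:
step_arm(
  increments=[
    [[0,0,0,-0.022,0,0.2,1],[0,0,0,0,0,0.4,1],[0,0,0,0,0,0.4,1],[0,0,0,0,0,0.25,1],[0,0,0,0,0,0.1,1]],
  ],
)

```text
clock: 18.9
eef_pos: [663.1, -116.7, 300.3]
eef_rot: [3.141, -0.003, 3.141]
wrist_force: [-0.9, -0.8, -0.6]
finger_gap: 23.3
finger_force: 45.0
```

Call:
step_arm(
  increments=[
    [[0,0,0,0,0,0.1,1],[0,0,0,0,0,0.05,1],[0,0,0,0,0,0.03,1],[0,0,0,0,0,0.02,1],[0,0,0,0,0,0,1]],
  ],
)

```text
clock: 19.4
eef_pos: [663.3, -116.7, 294.7]
eef_rot: [-3.142, 0.0, 3.141]
wrist_force: [-0.2, 0.5, 0.1]
finger_gap: 23.3
finger_force: 45.0
```

```bash
python3 plane.py 663.3 -117.2 30 90
```

```text
[ 663.3 -116.7  294.7] [-0.2  0.5  0.1] 44.99833166599274
1247 slopes deg [0.15 0.1 ] z 91.29 std 0.57
disc mid [ 663.7 -117.7   90.1] [59.7 59.2  9.7]
knob z pct [120.2 121.3 122.1]
table z -0.46
```

Another 1.8 mm to go. I'll seat it, release and move on toward the medium lid (451.5, -71).

Call:
step_arm(
  increments=[
    [[0,0,0,0,0,0.025,1],[0,0,0,0,0,0.02,1],[0,0,0,0,0,0,1]],
  ],
)

```text
clock: 19.75
eef_pos: [663.3, -116.7, 292.9]
eef_rot: [-3.141, 0.0, 3.141]
wrist_force: [-0.2, -0.3, 1.5]
finger_gap: 23.2
finger_force: 45.0
```

Call:
step_arm(
  increments=[
    [[0,0,0,0,0,0,-0.2],[0,0,0,0,0,0,-0.2],[0,0,0,0,0,0,-0.2],[0,0,0,0,0,-0.05,-0.2],[0,0,0,0,0,-0.1,-0.2]],
  ],
)

```text
clock: 20.25
eef_pos: [663.3, -116.7, 298.6]
eef_rot: [3.141, -0.001, 3.141]
wrist_force: [0.2, -0.1, 0.3]
finger_gap: 56.0
finger_force: 0.0
```

Call:
step_arm(
  increments=[
    [[0,0,0,0,0,-0.4,-0.2],[0,0,0,0,0,-0.6,-0.2],[0,0,0,0,0,-0.6,-0.2],[0,0,0,0,0,-0.3,-0.2],[0,0,0,0,0,0,-0.2]],
  ],
)

```text
clock: 20.75
eef_pos: [663.2, -116.7, 377.2]
eef_rot: [-3.141, 0.004, 3.141]
wrist_force: [-0.5, 0.2, -0.2]
finger_gap: 56.4
finger_force: 0.0
```

```bash
python3 plane.py 663.3 -117.2 30 90
```

```text
[ 663.2 -116.7  377.2] [-0.5  0.2 -0.2] 0.0
1270 slopes deg [-0.06  0.05] z 89.48 std 0.61
disc mid [ 663.4 -118.    88.4] [58.3 58.3  6.7]
knob z pct [118.4 119.4 120.7]
table z -0.46
```

Call:
step_arm(
  increments=[
    [[0,0,0,0.4,0.08,0,-0.2],[0,0,0,0.8,0.17,0,-0.2],[0,0,0,0.95,0.2,0,-0.2],[0,0,0,0.95,0.2,0,-0.2],[0,0,0,0.95,0.2,0.2,-0.2]],
  ],
)

```text
clock: 21.3
eef_pos: [499.6, -82.3, 365.9]
eef_rot: [3.142, -0.001, 3.141]
wrist_force: [1.7, -0.5, -0.1]
finger_gap: 56.3
finger_force: 0.0
```

Call:
step_arm(
  increments=[
    [[0,0,0,0.8,0.19,0.5,-0.2],[0,0,0,0.44,0.1,0.7,-0.2],[0,0,0,0,0,0.8,-0.2],[0,0,0,0,0,0.5,-0.2],[0,0,0,0,0,0.2,-0.2]],
  ],
)

```text
clock: 21.8
eef_pos: [450.9, -70.9, 256.2]
eef_rot: [3.141, -0.004, 3.141]
wrist_force: [0.5, 0.1, 0.5]
finger_gap: 56.2
finger_force: 0.0
```

Call:
step_arm(
  increments=[
    [[0,0,0,0,0,0,-0.2],[0,0,0,0,0,0,-0.2]],
  ],
)

```text
clock: 22.0
eef_pos: [451.9, -71.1, 259.1]
eef_rot: [-3.142, 0.0, 3.141]
wrist_force: [-0.2, -0.5, 0.9]
finger_gap: 56.1
finger_force: 0.0
```

```bash
python3 plane.py 451.5 -71 37 22
```

```text
[451.9 -71.1 259.1] [-0.2 -0.5  0.9] 0.0
3679 slopes deg [-0.01 -0.01] z 21.53 std 0.59
disc mid [452.2 -71.7  21.7] [72.8 72.9  9. ]
knob z pct [50.1 51.5 52.5]
table z -0.47
```

Call:
step_arm(
  increments=[
    [[0,0,0,0,-0.01,0.3,-0.2],[0,0,0,0,0,0.36,-0.2],[0,0,0,0,0,0.2,-0.2],[0,0,0,0,0,0,0.3],[0,0,0,0,0,0,1]],
  ],
)

```text
clock: 22.55
eef_pos: [451.8, -71.5, 224.4]
eef_rot: [-3.142, 0.0, 3.141]
wrist_force: [-0.6, 0.1, 0.4]
finger_gap: 43.9
finger_force: 0.0
```

Call:
step_arm(
  increments=[
    [[0,0,0,0,0,0,1],[0,0,0,0,0,0,1],[0,0,0,0,0,0,1],[0,0,0,0,0,0,1],[0,0,0,0,0,0,1]],
  ],
)

```text
clock: 23.05
eef_pos: [451.8, -71.4, 224.6]
eef_rot: [-3.141, 0.001, 3.141]
wrist_force: [-0.2, 0.4, 6.3]
finger_gap: 23.2
finger_force: 45.0
```

Call:
step_arm(
  increments=[
    [[0,0,0,0,0,-0.1,1],[0,0,0,0,0,-0.3,1],[0,0,0,0,0,-0.6,1],[0,0,0,0,0,-0.7,1],[0,0,0,0,0,-0.7,1]],
  ],
)

```text
clock: 23.55
eef_pos: [451.5, -71.4, 322.0]
eef_rot: [-3.142, 0.0, 3.141]
wrist_force: [0.0, -0.2, -0.6]
finger_gap: 23.3
finger_force: 45.0
```

Call:
step_arm(
  increments=[
    [[0,0,0,-0.2,0.2,-0.6,1],[0,0,0,-0.5,0.5,-0.4,1],[0,0,0,-0.8,0.8,-0.2,1],[0,0,0,-0.8,0.8,-0.1,1],[0,0,0,-0.8,0.8,0,1]],
  ],
)

```text
clock: 24.05
eef_pos: [576.5, 53.9, 374.1]
eef_rot: [-3.142, 0.002, 3.141]
wrist_force: [-0.5, -0.5, -1.2]
finger_gap: 23.2
finger_force: 45.0
```

Call:
step_arm(
  increments=[
    [[0,0,0,-0.8,0.8,0,1],[0,0,0,-0.7,0.7,0,1],[0,0,0,-0.45,0.45,0,1],[0,0,0,-0.22,0.31,0,1],[0,0,0,0,0,0,1]],
  ],
)

```text
clock: 24.55
eef_pos: [662.8, 144.2, 372.3]
eef_rot: [3.142, -0.0, -3.14]
wrist_force: [-0.8, 0.1, -0.4]
finger_gap: 23.1
finger_force: 45.0
```

```bash
python3 plane.py 662.6 142.8 37 172;python3 jar.py 662.6 142.8 98 39
```

```text
[662.8 144.2 372.3] [-0.8  0.1 -0.4] 44.99991595745087
3184 slopes deg [-0.08 -0.02] z 169.13 std 0.58
disc mid [663.7 143.1 172. ] [73.7 72.9  9.9]
knob z pct [  6.8 199.  200. ]
table z -0.46
wrist 800 [664.6 142.8] rad [32.  35.7 38.4] octants [265 131   0   0   0   0 151 253]
side 139 [663.5 141.3] rad [30.6 35.5 39.6] octants [16 23 17 10 21 25 16 11]
top 0
```

Call:
step_arm(
  increments=[
    [[0,0,0,-0.015,-0.03,0.2,1],[0,0,0,0,0,0.4,1],[0,0,0,0,0,0.4,1],[0,0,0,0,0,0.25,1],[0,0,0,0,0,0.1,1]],
  ],
)

```text
clock: 25.25
eef_pos: [663.0, 141.5, 316.7]
eef_rot: [-3.141, -0.002, 3.141]
wrist_force: [-0.3, 0.6, -0.9]
finger_gap: 22.6
finger_force: 45.0
```

Call:
step_arm(
  increments=[
    [[0,0,0,0,0,0.1,1],[0,0,0,0,0,0.05,1],[0,0,0,0,0,0.03,1],[0,0,0,0,0,0.02,1],[0,0,0,0,0,0,1]],
  ],
)

```text
clock: 25.75
eef_pos: [663.1, 141.7, 310.5]
eef_rot: [3.142, 0.0, 3.141]
wrist_force: [0.5, -0.3, -0.2]
finger_gap: 23.2
finger_force: 45.0
```

```bash
python3 plane.py 663.7 142.3 37 106
```

```text
[663.1 141.7 310.5] [ 0.5 -0.3 -0.2] 44.999778270721436
3164 slopes deg [-0.01  0.04] z 107.26 std 0.58
disc mid [663.9 140.5 106. ] [73.5 73.1  9.9]
knob z pct [136.1 137.2 138.2]
table z -0.46
```

Call:
step_arm(
  increments=[
    [[0,0,0,0,0.02,0,1],[0,0,0,0,0,0.025,1],[0,0,0,0,0,0.02,1],[0,0,0,0,0,0,1]],
  ],
)

```text
clock: 26.2
eef_pos: [663.2, 142.5, 308.6]
eef_rot: [3.141, 0.0, 3.141]
wrist_force: [-1.1, 0.7, 2.0]
finger_gap: 22.7
finger_force: 45.0
```

Call:
step_arm(
  increments=[
    [[0,0,0,0,0,0,-0.2],[0,0,0,0,0,0,-0.2],[0,0,0,0,0,0,-0.2],[0,0,0,0,0,-0.05,-0.2],[0,0,0,0,0,-0.1,-0.2]],
  ],
)

```text
clock: 26.7
eef_pos: [663.1, 142.5, 314.4]
eef_rot: [-3.142, -0.001, 3.141]
wrist_force: [0.0, -0.4, -0.3]
finger_gap: 56.1
finger_force: 0.0
```

Call:
step_arm(
  increments=[
    [[0,0,0,0,0,-0.4,-0.2],[0,0,0,0,0,-0.6,-0.2],[0,0,0,0,0,-0.6,-0.2],[0,0,0,0,0,-0.3,-0.2],[0,0,0,0,0,0,-0.2]],
  ],
)

```text
clock: 27.2
eef_pos: [663.0, 142.5, 393.0]
eef_rot: [3.141, 0.004, 3.141]
wrist_force: [0.4, 0.2, -0.3]
finger_gap: 56.2
finger_force: 0.0
```

```bash
python3 plane.py 663.5 142 37 106; python3 look.py end 0 | tail -1
```

```text
[663.  142.5 393. ] [ 0.4  0.2 -0.3] 0.0
2639 slopes deg [-0.1  -0.06] z 105.46 std 0.61
disc mid [663.6 141.3 105.2] [72.3 72.6  8.1]
knob z pct [134.4 135.4 136.5]
table z -0.47
[663.  142.5 391. ] [3.141e+00 1.000e-03 3.141e+00] [ 0.2 -0.3 -0.3]
```

View pics/end_side.png

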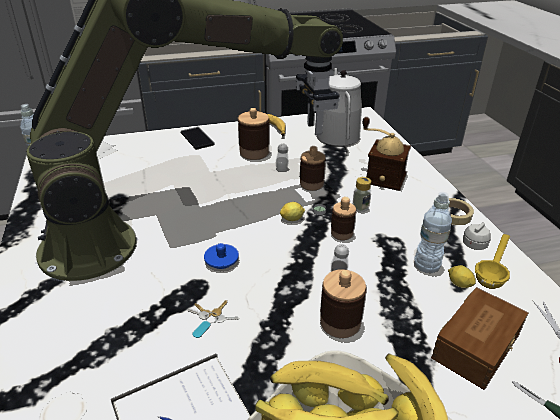

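The side view shows all four jars closed, at (254,115), (312,153), (343,207) and (343,275). The shakers at (282,157) and (341,257) are upright and unmoved, and the blue lid at (221,257) is untouched. I'm handing the job in.

```bash
python3 -c "
from cell import workorder;print(workorder.sign_off())"
```

```text
the job is handed in; nothing more can be done
None
```

All four jars are closed with their matching lids seated flat; the jars and shakers stand where they were, the blue look-alike is untouched, and the job was handed in at about 27 s.

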